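Clear the jammed saddle-block chute and file the block in the rack

TASK

A pipe-saddle block has jammed crosswise in the parts chute, its ends caught under the cover. Push it back up the slope, along the floor, until it is clear of the cover, lift it out and press it into the narrow gap in the middle of the row of like blocks in the rack, nudging its neighbours apart, so that it stands squarely in line and fully down on the rack between them. Leave every block of the row upright in the rack and the loose fittings on the table where they are.

Things in the scene. Friction and masses are not known exactly. Their poses are not given: they have to be found in the camera images.
- chute: Fixed open sheet-steel chute. Origin on the table under the cover's upper edge; x level, pointing UPHILL, y across, z up. Flat floor, rising 12 deg (0.2094 rad) towards +x, 75 mm above the table at x = 0. Side walls 3 mm thick, 41 mm high, square to the floor. It has an outlet channel (low end), a flare and an open hopper (high end). A red tray 30 mm high stands at the outlet.
- cover_edge (a point): Point on the floor's surface, centre line, under the upper edge of the grey cover. The cover spans from here 75 mm down the slope, underside 41 mm and top 44 mm above the floor, with a straight slot 52 mm wide along its middle; it holds down the ends of a block under it. Above this edge, and below the cover's lower edge, the chute is open on top.
- throat (a point): Point on the floor's surface, centre line, 60 mm down the slope from cover_edge: where the flare begins. From here down 100 mm runs the straight outlet channel, 56 mm wide inside. From here up 90 mm the walls flare in straight lines from 56 to 160 mm apart.
- lift_spot (a point): Point on the floor's surface, centre line, 32 mm up the slope from cover_edge: a good spot for the block's centre when it is lifted out. From 30 to 140 mm above cover_edge is the open hopper, 160 mm wide inside, its top end closed by a plate 22 mm high.
- stray: The jammed aluminium pipe-saddle block: 30 mm thick (x), 66 long (y), 36 high (z); half-round saddle in mid top, 20 wide, 10 deep; both long sides taper 5 mm inwards over the lowest and highest 12 mm (foot and top 20 thick). Origin: centre of underside. 0.11-0.22 kg. Stands crosswise on the slope (tilted with it, x uphill), centre 33 mm below cover_edge, ends under the cover. Slides under a few newtons, stays where left; a high push may tip it.
- rack: Fixed grey rack for a row of blocks along its x, their length along its y. Base plate 180 (x) by 96 (y) by 8 mm thick; blocks stand on its top, 8 mm above the table. End plates' inner faces at x = -83 and +83 mm, tops 36 mm above the table; long sides open. Origin: centre of the underside. The gap is in the middle.
- row1: Loose saddle block like the jammed one (30 x 66 x 36 mm, 0.16 kg), upright in the rack, outermost at the rack's -x end. Origin: centre of its underside, same axes as the rack. 
- row2: Loose saddle block like the jammed one (30 x 66 x 36 mm, 0.16 kg), upright in the rack, next to the gap, on its -x side. Origin: centre of its underside, same axes as the rack. The gap from row2 to row3 is 24 to 28 mm, less than the 30 mm block: the tapers wedge them apart; about 16 mm of slack in the whole row.
- row3: Loose saddle block like the jammed one (30 x 66 x 36 mm, 0.16 kg), upright in the rack, next to the gap, on its +x side. Origin: centre of its underside, same axes as the rack. The gap from row2 to row3 is 24 to 28 mm, less than the 30 mm block: the tapers wedge them apart; about 16 mm of slack in the whole row.
- row4: Loose saddle block like the jammed one (30 x 66 x 36 mm, 0.16 kg), upright in the rack, outermost at the rack's +x end. Origin: centre of its underside, same axes as the rack. 
- coupling: Bystander: steel pipe coupling, 52 mm diameter, 48 mm high, standing. Origin: centre of its underside.
- hexnut: Bystander: large steel hexagon nut, 54 mm across flats, 26 mm high, flat on the table. Origin: centre of its underside.
- elbow: Bystander: steel pipe elbow, about 80 by 60 mm, 40 mm high, lying. Origin: on the table under its long limb.
Not all that is in view belongs to the job. Leave any black or green look-alike of the row1 alone.

How it is judged:
By the outcome, as a careful person would: the job done as asked, in the order asked, and still so for the second after the job is handed in, with the robot touching nothing.
It also fails if it takes over 72 s, if anything falls off the work surface, if the arm or the gripper's body presses on something with over 40 N, if the wrist force passes 120 N, or if a joint passes its speed limit or range.

ROBOT

A 6-joint arm with a two-finger parallel gripper is mounted at the origin on the work surface. World frame = base frame: x ahead of the robot, y to its left, z up, the work surface at z = 0. Lengths are in m, angles in degrees, forces in N, time in s.
With the tool pointing down it reaches from about 0.4 to 0.825 m from the base axis. Payload 7 kg.
Tool frame: the origin (TCP) lies at the very end of the fingers, on their centre line; the grasp point (between the pads) lies 19 mm behind it (ctrl.tcp_to_grasp is the distance from the TCP to the grasp point, in m); z points along the fingers, x is the direction in which the jaws open and shut, and the axes are right-handed (so a half turn about z gives the same grasp; the last joint's range is limited). The gripper opens to 88 mm and grips with 3 to 60 N. Pads are 19 mm wide; open, the fingers measure 130 mm over their backs; the gripper's body (78 mm by 193 mm) begins 47 mm behind the grasp point.
Start: joints at [93.283, 20.546, 0.682, 0, -70.136, -16.507], TCP at [0.154, 0.657, 0.227] pointing down, gripper open.
Joint ranges: [-176.03, 176.03], [-82.01, 121.73], [-58.28, 71.71], [-173.87, 95.51], [-174.79, -0.11], [-173.66, 173.66]. Speed limits (degrees/s): [136.94, 136.94, 172.46, 180, 180, 180].

INTERFACE

Orientations are given as [roll, pitch, yaw] about the fixed x, y, z axes, in that order (R = Rz(yaw) Ry(pitch) Rx(roll)).
In Python, from plant import sensors, vision, ticket, ctrl gives the robot as it stands. The module is installed in compiled form; this text tells all that it offers.
- The arm moves only by the tool drive_tool, never from a script. Its argument "moves" is a list of rows, each a list of 6 numbers: the shift along the tool's x, y, z in units of 0.15 m (1.0 is 0.15 m), then the turn, a rotation vector about the tool's x, y, z in units of 60 degrees (1.0 is 60 degrees). In form: [[dx, dy, dz, rx, ry, rz], ...]. A call has 1 to 8 rows; each row is the pose to reach, as a shift and turn from the pose measured when the call began, along the tool's axes at that moment; what a row does not reach only later rows make up. A row lasts 1/10 s, in which the tool goes at most 50 mm and 8.59 degrees, less where a joint would pass 70% of its speed; a pose out of reach is approached as far as the arm can. A call with a number of a shift or a turn outside -1 to 1 is refused whole. A call with a gripper value outside its range is refused whole. "fingers" is the opening, from -1 (shut) to 1 (fully open), set as the call begins (left out, the last holds). The fingers move at their own pace and stop on an object; the grip force is fixed at half the most. Time passes only in rows, so rows that repeat a pose let the fingers close. It gives the time, the measured TCP pose, the force and the opening at its end, in the units of the state.
- sensors.get_obs(): the state, without advancing time (a new reading comes with each control period).
- vision.snapshot(name): name is "scene" or "top"; returns a dict with "pixels" (400x640x3 uint8, red, green, blue), "fx", "fy", "cx", "cy" (pixels), "R" (3x3) and "t" (3): a world point X has camera coordinates R X + t. Camera axes: x right, y down, z forward; pixel columns grow to the right and rows downward; lengths in m; the calibration is good to about 2 mm. A picture is of the moment at which its call begins. There is no depth.
- ticket.close_job(): hands the job in, once; it reports no verdict.
The state is a dict: "clock": time; "joint_pos": joint angles; "qvel": joint speeds; "tau": joint torques, N m; "tool_pos": TCP position; "orientation": TCP orientation; "force": force on the tool from outside, world axes, zero at the start; "moment": the same for the moment, N m; "opening": finger opening in m.
Only numpy, scipy, OpenCV 4.12 (cv2) and the standard library are available. Lean on these libraries where they do the work, as an engineer would, in place of code of your own. Each camera call takes 0.05 s, during which the arm holds its last target.

## Working session

There is one attempt and no reset: what is moved stays moved. The work goes in short steps, Python scripts to look and compute and a tool call to move; the robot and the scene stay as the last step left them, time stands still between calls to the robot, and variables do not carry over. Pictures are saved under pics/ and viewed, and the job is handed in when it is done.

Besides the shell and the picture viewer there is one more tool, called after "Emit:" as a command line: name --pt "numbers of a row" for each row, then --argument value for the rest. drive_tool: Moves the arm, as the interface text tells. Shifts and turns lie within -1 to 1; 1 stands for 0.15 m of shift or 60 degrees of turn. Its arguments: {"type":"object","properties":{"moves":{"type":"array"},"fingers":{"type":"number"}},"required":["moves"]}

```bash
mkdir -p pics
python3 - <<'E'
from plant import sensors, vision, ctrl
import cv2,numpy as np,pickle
o=sensors.get_obs();print(o,ctrl.tcp_to_grasp)
for n in("scene","top"):
    s=vision.snapshot(n);pickle.dump(s,open(f'{n}.pkl','wb'))
    cv2.imwrite(f'pics/{n}0.png',s['pixels'][:,:,::-1])
    print(n,s['fx'],s['fy'],s['cx'],s['cy'],np.round(s['R'],4).tolist(),np.round(s['t'],4))
E
```

```text
{'clock': 0.0, 'joint_pos': array([ 9.32837205e+01,  2.05914579e+01,  6.31883079e-01, -2.11290491e-02,
       -7.01343392e+01, -1.65068440e+01]), 'qvel': array([-0.03420684,  0.08599439, -0.04649683, -0.03699813, -0.00075939,
        0.01050506]), 'tau': array([-2.09575366e-03, -5.82708871e+01,  2.93062609e+01,  6.99722975e+00,
        6.91663125e-03, -1.56422452e-04]), 'tool_pos': array([0.15431134, 0.65661053, 0.22560488]), 'orientation': array([-1.79992357e+02, -9.56874767e-02, -1.03230326e+02]), 'force': array([ 0.07865588,  0.42801524, -0.21062787]), 'moment': array([ 0.0184721 , -0.01621258,  0.04679582]), 'opening': 0.08759876841786385} 0.0188
scene 513.7549806963622 513.7549806963622 310.36503564569523 190.26342526595653 [[-0.5282, 0.8491, 0.0113], [0.667, 0.4231, -0.6133], [-0.5255, -0.3164, -0.7898]] [ 0.3391 -0.3277  1.5427]
top 404.92113495821076 404.92113495821076 321.41803283391835 201.9630460912767 [[0.0159, -0.9994, -0.0307], [-0.9904, -0.0115, -0.138], [0.1375, 0.0326, -0.99]] [-0.0376  0.585   0.8123]
```

View pics/scene0.png

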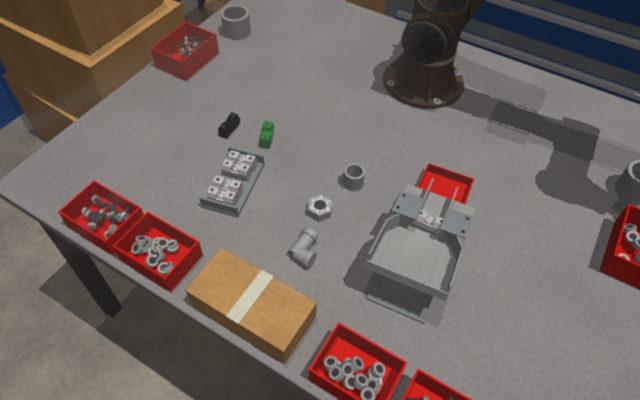

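View pics/top0.png

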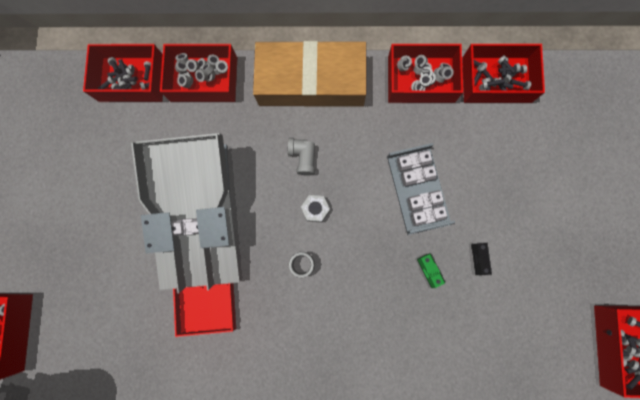

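The chute is at left in the top view, with the jammed block at about (185,227). The rack is at about (420,190), and its row of four light blocks has a gap in the middle. The green (431,270) and black (482,258) look-alikes are decoys lying outside the rack. I'll enlarge these areas to confirm.

Run:
```python
import cv2,pickle
s=pickle.load(open('top.pkl','rb'))['pixels'][:,:,::-1]
a=cv2.resize(s[125:295,125:245],None,fx=4.6,fy=4.6,interpolation=cv2.INTER_CUBIC)[:,:]
a=cv2.resize(s[125:295,125:250],(441,600),interpolation=cv2.INTER_CUBIC)
cv2.imwrite('pics/c1.png',a)
b=cv2.resize(s[140:240,380:460],(480,600),interpolation=cv2.INTER_CUBIC)
cv2.imwrite('pics/c2.png',b)
s=pickle.load(open('scene.pkl','rb'))['pixels'][:,:,::-1]
cv2.imwrite('pics/c3.png',cv2.resize(s[155:325,355:485],(459,600),interpolation=cv2.INTER_CUBIC))
cv2.imwrite('pics/c4.png',cv2.resize(s[140:220,195:275],(600,600),interpolation=cv2.INTER_CUBIC))
```

```text
(no output)
```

View pics/c1.png

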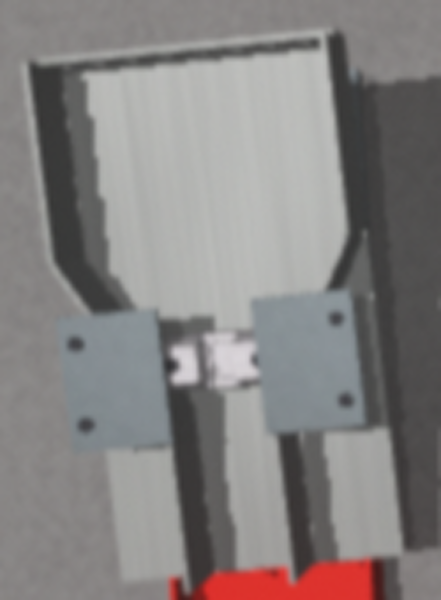

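View pics/c2.png

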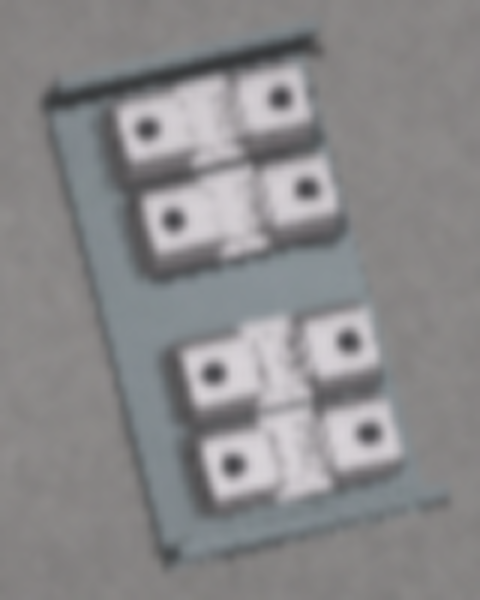

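View pics/c3.png

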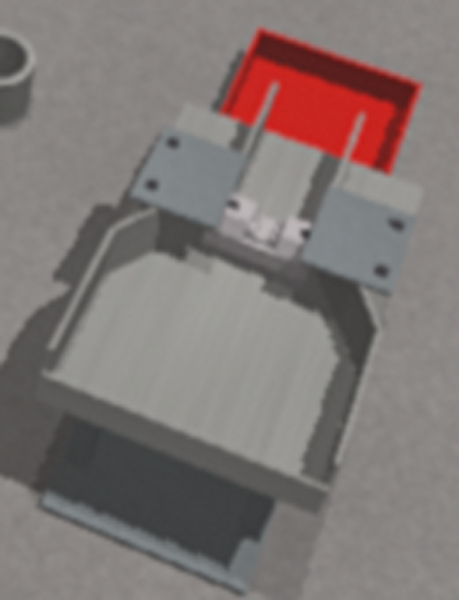

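View pics/c4.png

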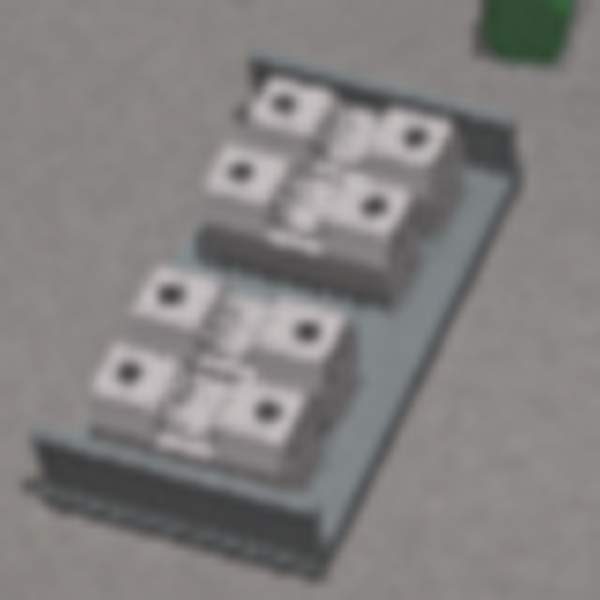

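```bash
cat > h.py <<'E'
import numpy as np,cv2,pickle
from scipy.optimize import least_squares
from scipy.spatial.transform import Rotation as Ro
A=np.deg2rad(12)
def load(n):return pickle.load(open(n+'.pkl','rb'))
def proj(s,X):
    X=np.atleast_2d(X);c=X@np.array(s['R']).T+np.array(s['t'])
    return np.c_[s['fx']*c[:,0]/c[:,2]+s['cx'],s['fy']*c[:,1]/c[:,2]+s['cy']]
def ch(p,s,y,h):  # chute pose p=(x,y,yaw) -> world
    s,y,h=np.broadcast_arrays(s,y,h);L=np.stack([s*np.cos(A)-h*np.sin(A),y+0*s,.075+s*np.sin(A)+h*np.cos(A)],-1)
    return place(p,L)
def place(p,L):
    L=np.atleast_2d(L);c,s=np.cos(p[2]),np.sin(p[2])
    return np.c_[p[0]+c*L[:,0]-s*L[:,1],p[1]+s*L[:,0]+c*L[:,1],L[:,2]]
def crop(s,x0,y0,x1,y1,k,lines=(),fn=None):
    im=np.ascontiguousarray(cv2.resize(s['pixels'][y0:y1,x0:x1,::-1],None,fx=k,fy=k,interpolation=cv2.INTER_CUBIC))
    for X,col in lines:
        q=(proj(s,X)+.5-[x0,y0])*k-.5
        cv2.polylines(im,[np.round(q*8).astype(int).reshape(-1,1,2)],False,col,1,cv2.LINE_AA,3)
    cv2.imwrite(fn,im)
# block outline lines in local frame
def blk(h):
    t=.010
    return
E
python3 - <<'E'
from h import *
T=load('top');S=load('scene')
for s in(T,S):print(-np.array(s['R']).T@np.array(s['t']))
g=lambda u,v,x0,y0,k:((u+.5)/k-.5+x0,(v+.5)/k-.5+y0)
k=3.528
obs=[(T,(0,.026,.044),g(157,308,125,125,k)),(T,(-.075,.026,.044),g(172,443,125,125,k)),
(T,(0,-.026,.044),g(251,300,125,125,k)),(T,(-.075,-.026,.044),g(268,433,125,125,k)),
(T,(-.160,.0295,.041),g(190,585,125,125,k)),(T,(-.160,-.0295,.041),g(295,578,125,125,k)),
(T,(.14,.0815,.041),g(27,66,125,125,k)),(T,(.14,-.0815,.041),g(338,33,125,125,k))]
k=3.53
obs+=[(S,(0,.026,.044),g(305,262,355,155,k)),(S,(-.075,.026,.044),g(343,180,355,155,k)),
(S,(0,-.026,.044),g(219,223,355,155,k)),(S,(-.075,-.026,.044),g(250,150,355,155,k))]
def f(p):return np.concatenate([proj(s,ch(p,*l))[0]-q for s,l,q in obs])
r=least_squares(f,[.5,.3,0],loss='soft_l1');print(r.x,np.rad2deg(r.x[2]));print(np.round(f(r.x).reshape(-1,2),1))
E
```

```text
[ 0.46821429 -0.05738963  0.88365975]
[1.20834069 0.33879993 1.01365302]
[0.56337358 0.23606878 0.10742209] 6.154832127725885
[[-0.   0.1]
 [ 0.4  0.2]
 [ 0.1 -0.1]
 [-0.2  0.6]
 [-0.6  2.6]
 [-0.6  1.8]
 [-0.2 -1.3]
 [-3.8 -0.2]
 [-1.6 -1.3]
 [-4.   0.9]
 [-0.9  0.7]
 [-0.3  1. ]]
```

```bash
cat >> h.py <<'E'
def chl(p,g=(0,255,0),r=(0,0,255)):
    L=[]
    for y in(.026,-.026):L.append((ch(p,np.array([0,-.075]),y,.044),r))
    for sg in(1,-1):
        L.append((ch(p,0.,np.array([.026,.08])*sg,.044),r));L.append((ch(p,-.075,np.array([.026,.08])*sg,.044),r))
        L.append((ch(p,np.array([-.16,-.06,.03,.14]),np.array([.028,.028,.08,.08])*sg,.041),g))
        L.append((ch(p,np.array([-.16,-.06,.03,.14]),np.array([.028,.028,.08,.08])*sg,.0),(255,255,0)))
    L.append((ch(p,.14,np.array([-.08,.08]),.022),g))
    return L
# block: local outline lines, transform fn W(local Nx3)->world
def blkl(W,col=(255,0,255)):
    L=[]
    for y in(.033,-.033):
        L.append((W(np.array([[-.010,y,0],[-.015,y,.012],[-.015,y,.024],[-.010,y,.036],[.010,y,.036],[.015,y,.024],[.015,y,.012],[.010,y,0],[-.010,y,0]])),col))
    for x,z in((-.01,.036),(.01,.036),(-.015,.024),(.015,.024),(.015,.012),(.01,0),(-.01,0)):L.append((W(np.array([[x,-.033,z],[x,.033,z]])),col))
    return L
def chW(p,s,y=0,yaw=0):
    def W(l):
        q=place((s,y,yaw),l);return ch(p,q[:,0],q[:,1],q[:,2])
    return W
E
python3 - <<'E'
from h import *
p=[0.56337358,0.23606878,0.10742209]
l=chl(p)+blkl(chW(p,-.033))
crop(load('top'),125,125,255,295,3.5,l,'pics/o1.png')
crop(load('scene'),355,155,485,325,3.5,l,'pics/o2.png')
E
```

```text
(no output)
```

View pics/o1.png

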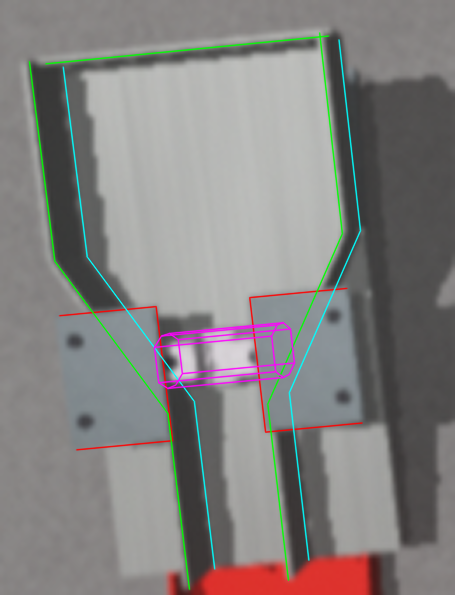

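View pics/o2.png

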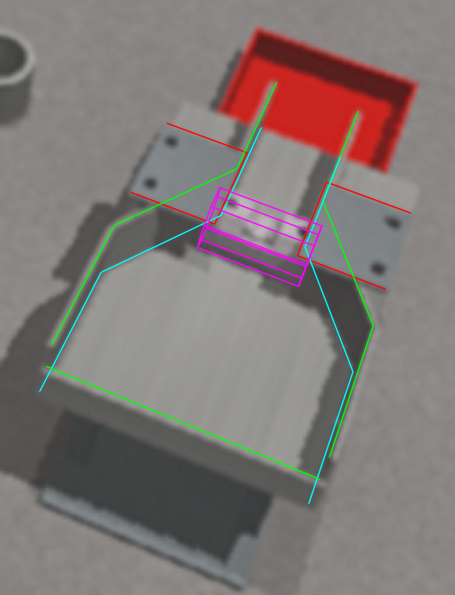

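Run:
```python
from h import *
T=load('top');S=load('scene')
g=lambda u,v,x0,y0,k:((u+.5)/k-.5+x0,(v+.5)/k-.5+y0)
k=3.528
obs=[(T,(0,.026,.044),g(157,308,125,125,k)),(T,(-.075,.026,.044),g(172,443,125,125,k)),
(T,(0,-.026,.044),g(251,300,125,125,k)),(T,(-.075,-.026,.044),g(268,433,125,125,k)),
(T,(.14,.0815,.041),g(27,66,125,125,k)),(T,(.14,-.0815,.041),g(329,33,125,125,k))]
k=3.5
obs+=[(S,(0,.026,.044),g(302,260,355,155,k)),(S,(-.075,.026,.044),g(329,185,355,155,k)),
(S,(0,-.026,.044),g(218,221,355,155,k)),(S,(-.075,-.026,.044),g(247,153,355,155,k)),
(S,(-.16,.0295,.041),g(359,111,355,155,k)),(S,(-.16,-.0295,.041),g(276,82,355,155,k))]
for sel in (obs,obs[:6],obs[6:]):
    f=lambda p:np.concatenate([proj(s,ch(p,*l))[0]-q for s,l,q in sel])
    r=least_squares(f,[.5,.3,0],loss='soft_l1');print(r.x,np.rad2deg(r.x[2]));print(np.round(f(r.x).reshape(-1,2),1).tolist())
```

```text
[0.5633577  0.23636602 0.1028721 ] 5.894137123630452
[[-0.2, 0.1], [0.1, 0.2], [-0.1, -0.1], [-0.6, 0.7], [-0.0, -1.5], [-1.1, -0.1], [-1.3, -1.3], [-0.6, -0.8], [-0.9, 0.8], [0.2, -0.1], [0.6, 0.3], [-0.1, -0.2]]
[0.56330365 0.23578492 0.10374141] 5.943944698825548
[[0.1, 0.1], [0.4, 0.2], [0.2, -0.0], [-0.2, 0.7], [0.2, -1.4], [-0.9, -0.1]]
[0.56346657 0.23865905 0.11883195] 6.808569298616715
[[-0.3, -0.9], [-0.1, -0.7], [-0.1, 1.4], [0.5, 0.3], [0.5, 0.2], [-0.4, -0.0]]
```

Run:
```python
from h import *
T=load('top');S=load('scene')
g=lambda uv,x0,y0,k:(np.array(uv)+.5)/k-.5+[x0,y0]
t=[(147,128),(281,98),(174,219),(307,187),(213,373),(347,341),(232,465),(369,432)]
s=[(267,411),(128,373),(307,330),(171,293),(375,205),(241,172),(414,137),(284,104)]
def ray(c,q,z):
    R=np.array(c['R']);C=-R.T@np.array(c['t']);d=R.T@np.array([(q[0]-c['cx'])/c['fx'],(q[1]-c['cy'])/c['fy'],1]);return C+d*(z-C[2])/d[2]
for a,b in zip(t,s):
    print(np.round(ray(T,g(a,380,140,6),.044)[:2],4),np.round(ray(S,g(b,195,140,7.5),.044)[:2],4))
P=np.array([(ray(T,g(a,380,140,6),.044)+ray(S,g(b,195,140,7.5),.044))/2 for a,b in zip(t,s)]).reshape(4,2,3)
m=P.mean(1)[:,:2];print(m)
for q in P:
    d=q[0]-q[1];print('yaw',np.degrees(np.arctan2(-d[0],d[1])),np.linalg.norm(d))
u=m[0]-m[3];print('row dir',np.degrees(np.arctan2(u[1],u[0])))
for nm,pts,z,c,o in (('top plate',[(50,103),(315,40)],.036,T,(380,140,6)),('top low',[(168,552),(445,500)],.036,T,(380,140,6)),
  ('sc',[(40,440),(320,520)],.036,S,(195,140,7.5)),('sc',[(252,62),(515,128)],.036,S,(195,140,7.5))):
    print(nm,[np.round(ray(c,g(q,*o),z)[:2],4) for q in pts])
```

```text
[ 0.6744 -0.2029] [ 0.6755 -0.2036]
[ 0.6856 -0.2499] [ 0.687  -0.2501]
[ 0.6418 -0.2119] [ 0.6425 -0.2127]
[ 0.6537 -0.2583] [ 0.6537 -0.259 ]
[ 0.5876 -0.2246] [ 0.5882 -0.2256]
[ 0.5993 -0.2709] [ 0.6005 -0.2716]
[ 0.5556 -0.2306] [ 0.5572 -0.2324]
[ 0.5676 -0.2777] [ 0.5686 -0.278 ]
[[ 0.68058775 -0.22664173]
 [ 0.64792968 -0.23548567]
 [ 0.59389509 -0.24819217]
 [ 0.56226599 -0.25465914]]
yaw 13.640682315239633 0.048127638242199275
yaw 13.997529875051717 0.04777565817276062
yaw 14.541137853231579 0.04768597648180135
yaw 14.223555407097525 0.047806707293589296
row dir 13.321705716332287
top plate [array([ 0.6852, -0.1701]), array([ 0.7089, -0.2642])]
top low [array([ 0.5259, -0.2097]), array([ 0.5452, -0.3053])]
sc [array([ 0.7187, -0.2616]), array([ 0.6964, -0.1681])]
sc [array([ 0.5538, -0.304 ]), array([ 0.5302, -0.2107])]
```

```bash
cat >> h.py <<'E'
P=np.array([.5634,.2366,np.deg2rad(6.0)])
def cpose(s,y,h,phi,yaw=0):
    """tool pose in chute, jaw across, lean phi deg from vertical"""
    f=np.deg2rad(phi);z=np.array([np.sin(f),0,-np.cos(f)]);x=np.array([0,-1.,0])
    R=np.c_[x,np.cross(z,x),z];R=Ro.from_euler('z',P[2]+np.deg2rad(yaw)).as_matrix()@R
    return ch(P,s,y,h)[0],R
def vpose(x,y,z,yaw):  # pointing down, tool x along -y' 
    R=np.c_[[0,-1.,0],[-1.,0,0],[0,0,-1.]];return np.array([x,y,z]),Ro.from_euler('z',yaw,degrees=True).as_matrix()@R
def go(*poses):
    from plant import sensors
    o=sensors.get_obs();p0=o['tool_pos'];R0=Ro.from_euler('xyz',o['orientation'],degrees=True).as_matrix()
    print('t',round(o['clock'],2),'tcp',np.round(p0,4),'rpy',np.round(o['orientation'],1),'F',np.round(o['force'],1),'op',round(o['opening'],4),'q',np.round(o['joint_pos'],0))
    for p,R in poses:
        d=R0.T@(p-p0)/.15;r=Ro.from_matrix(R0.T@R).as_rotvec(degrees=True)/60
        print('move',np.round(d,3).tolist(),np.round(r,3).tolist(),'rows>=',round(max(np.linalg.norm(p-p0)/.05,np.linalg.norm(r)*60/8.59),1),'world',np.round(p,4))
E
python3 -c "
from h import *
go(cpose(-.075,0,.10,20))"
```

```text
t 0.1 tcp [0.1543 0.6567 0.2257] rpy [-1.800e+02 -1.000e-01 -1.032e+02] F [0.6 0.3 0.3] op 0.0876 q [ 93.  21.   1.  -0. -70. -17.]
move [2.308, -2.703, 0.461] [0.33, -0.057, -0.317] rows>= 10.8 world [0.4698 0.2268 0.1572]
```

Emit:
drive_tool --pt "0.8 -0.93 0 0 0 0" --pt "0.8 -0.93 0 0 0 0" --pt "0.8 -0.93 0 0 0 0" --pt "0.8 -0.93 0 0 0 0" --pt "0.8 -0.93 0 0 0 0" --fingers -1

```text
clock: 0.6
tool_pos: [0.2644, 0.5044, 0.2262]
orientation: [180.0, -0.1, -103.4]
force: [-0.6, 1.0, -0.2]
opening: 0.0532
```

Emit:
drive_tool --pt "0.8 -0.93 0 0 0 0" --pt "0.8 -0.93 0 0 0 0" --pt "0.8 -0.93 0 0 0 0" --pt "0.8 -0.93 0 0 0 0" --pt "0.8 -0.93 0 0 0 0"

```text
clock: 1.1
tool_pos: [0.3737, 0.3524, 0.2264]
orientation: [180.0, -0.1, -103.6]
force: [-0.4, 0.4, -0.2]
opening: 0.0133
```

```bash
python3 -c "
from h import *
go(cpose(-.075,0,.10,20))"
```

```text
t 1.1 tcp [0.3737 0.3524 0.2264] rpy [ 1.800e+02 -1.000e-01 -1.036e+02] F [-0.4  0.4 -0.2] op 0.0133 q [ 65.   5. -19.   0. -65.  11.]
move [0.662, -0.819, 0.463] [0.331, -0.059, -0.323] rows>= 3.5 world [0.4698 0.2268 0.1572]
```

Emit:
drive_tool --pt "0.662 -0.819 0 0.331 -0.059 -0.323" --pt "0.662 -0.819 0.2 0.331 -0.059 -0.323" --pt "0.662 -0.819 0.463 0.331 -0.059 -0.323" --pt "0.662 -0.819 0.463 0.331 -0.059 -0.323" --pt "0.662 -0.819 0.463 0.331 -0.059 -0.323" --pt "0.662 -0.819 0.463 0.331 -0.059 -0.323"

```text
clock: 1.7
tool_pos: [0.4698, 0.2267, 0.1571]
orientation: [-160.0, -0.1, -84.0]
force: [1.0, 0.2, 1.1]
opening: 0.0005
```

```bash
python3 -c "
from h import *
go(cpose(-.073,0,.06,20),cpose(-.073,0,.03,20),cpose(-.071,0,.005,20))
from plant import vision
for n,b in(('top',(125,125,255,295)),('scene',(355,155,485,325))):
    s=vision.snapshot(n);crop(s,*b,3.5,[],'pics/p1%s.png'%n)
"
python3 -c "
import cv2,numpy as np
a=cv2.imread('pics/p1top.png');b=cv2.imread('pics/p1scene.png');cv2.imwrite('pics/p1.png',cv2.resize(np.hstack([a,b]),(788,515)))"
```

```text
t 1.7 tcp [0.4698 0.2267 0.1571] rpy [-1.6e+02 -1.0e-01 -8.4e+01] F [1.  0.2 1.1] op 0.0005 q [ 56.  -1. -50.  30. -31.  15.]
move [-0.001, 0.024, 0.265] [0.0, -0.001, -0.0] rows>= 0.8 world [0.48   0.2278 0.1185]
move [-0.001, 0.051, 0.463] [0.0, -0.001, -0.0] rows>= 1.4 world [0.4862 0.2285 0.0892]
move [-0.001, 0.061, 0.63] [0.0, -0.001, -0.0] rows>= 1.9 world [0.4933 0.2292 0.0651]
```

View pics/p1.png

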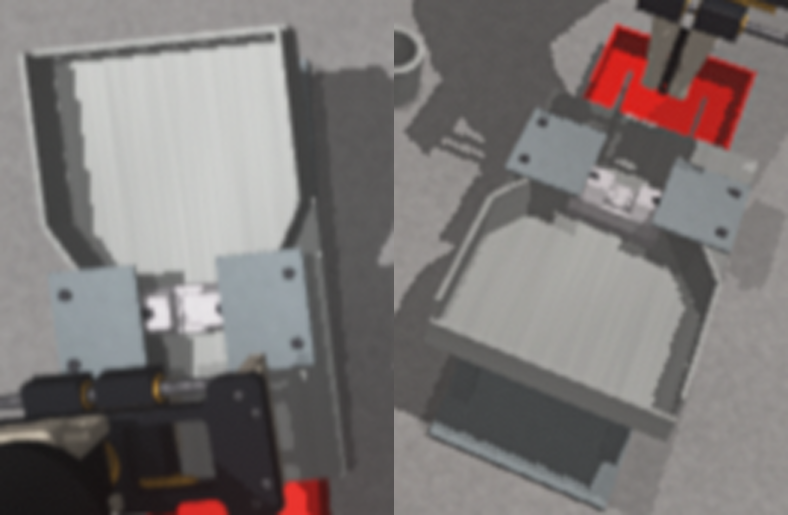

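```bash
python3 -c "
from h import *
from plant import vision,sensors
o=sensors.get_obs();p0=o['tool_pos'];R0=Ro.from_euler('xyz',o['orientation'],degrees=True).as_matrix()
s=vision.snapshot('scene');L=[]
for z in(0,-.02,-.04,-.06):
    L.append((p0+np.array([[-.026,-.0095,z],[.026,-.0095,z]])@R0.T,(0,255,0)))
L.append((p0+np.array([[0,-.0095,0],[0,-.0095,-.066]])@R0.T,(255,0,255)))
crop(s,530-0 if 0 else 400,120,500,220,6,L,'pics/f1.png')
"
```

```text
(no output)
```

View pics/f1.png

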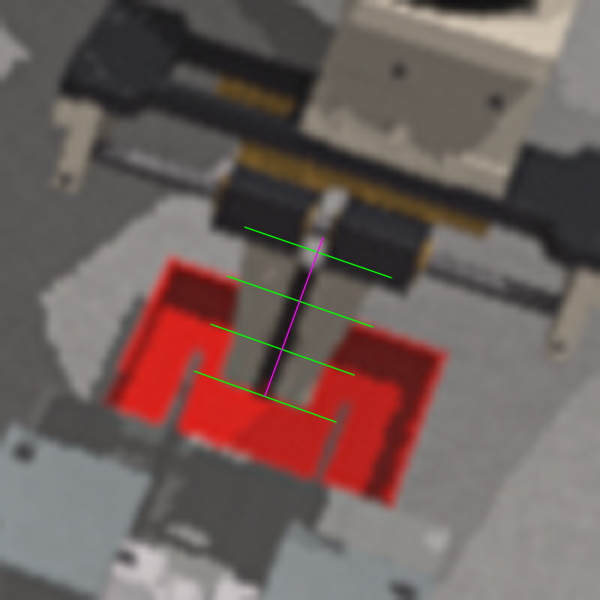

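Emit:
drive_tool --pt "0 0.024 0.265 0 0 0" --pt "0 0.04 0.38 0 0 0" --pt "0 0.051 0.463 0 0 0" --pt "0 0.058 0.53 0 0 0" --pt "0 0.06 0.59 0 0 0" --pt "0 0.061 0.63 0 0 0" --pt "0 0.061 0.63 0 0 0"

```text
clock: 2.55
tool_pos: [0.4989, 0.2351, 0.0739]
orientation: [-160.6, -0.0, -84.0]
force: [-0.2, 0.2, -0.2]
opening: 0.0002
```

```bash
python3 -c "
from h import *
go(cpose(-.056,0,.005,20),cpose(-.04,0,.005,20),cpose(-.02,0,.005,20))"
```

```text
t 2.55 tcp [0.4989 0.2351 0.0739] rpy [-160.6   -0.   -84. ] F [-0.2  0.2 -0.2] op 0.0002 q [ 44.   9. -58.  58. -14.  -4.]
move [0.035, -0.041, 0.054] [0.01, -0.001, 0.0] rows>= 0.2 world [0.5079 0.2308 0.0682]
move [0.035, -0.146, 0.068] [0.01, -0.001, 0.0] rows>= 0.5 world [0.5235 0.2324 0.0716]
move [0.035, -0.279, 0.085] [0.01, -0.001, 0.0] rows>= 0.9 world [0.5429 0.2344 0.0757]
```

```bash
python3 -c "
from h import *
go(cpose(-.064,0,.014,15),cpose(-.062,0,.006,15))"
```

```text
t 2.55 tcp [0.4989 0.2351 0.0739] rpy [-160.6   -0.   -84. ] F [-0.2  0.2 -0.2] op 0.0002 q [ 44.   9. -58.  58. -14.  -4.]
move [0.035, 0.005, -0.012] [-0.073, -0.001, 0.0] rows>= 0.5 world [0.4982 0.2298 0.0754]
move [0.035, -0.002, 0.042] [-0.073, -0.001, 0.0] rows>= 0.5 world [0.5018 0.2301 0.068 ]
```

Emit:
drive_tool --pt "0.015 0.005 -0.012 -0.035 0 0" --pt "0.035 0.005 -0.012 -0.073 0 0" --pt "0.035 0.005 -0.012 -0.073 0 0" --pt "0.035 0.005 -0.012 -0.073 0 0"

```text
clock: 2.95
tool_pos: [0.4986, 0.232, 0.0763]
orientation: [-164.9, 0.1, -83.9]
force: [0.8, 0.7, 0.2]
opening: 0.0002
```

```bash
python3 -c "
from h import *
go(cpose(-.064,0,.014,15),cpose(-.062,0,.006,15))"
```

```text
t 2.95 tcp [0.4986 0.232  0.0763] rpy [-1.649e+02  1.000e-01 -8.390e+01] F [0.8 0.7 0.2] op 0.0002 q [ 51.  10. -48.  28. -23.  20.]
move [0.015, 0.005, 0.005] [-0.001, 0.001, 0.001] rows>= 0.0 world [0.4982 0.2298 0.0754]
move [0.015, -0.005, 0.059] [-0.001, 0.001, 0.001] rows>= 0.2 world [0.5018 0.2301 0.068 ]
```

Emit:
drive_tool --pt "0.015 0.002 0.02 0 0 0" --pt "0.015 -0.002 0.045 0 0 0" --pt "0.015 -0.005 0.06 0 0 0" --pt "0.015 -0.005 0.06 0 0 0"

```text
clock: 3.35
tool_pos: [0.5017, 0.2292, 0.0672]
orientation: [-165.0, 0.0, -84.0]
force: [-0.4, 0.6, -0.2]
opening: 0.0003
```

```bash
python3 -c "
from h import *
go(cpose(-.056,0,.0055,15),cpose(-.04,0,.0055,15),cpose(-.02,0,.0055,15))"
```

```text
t 3.35 tcp [0.5017 0.2292 0.0672] rpy [-165.    0.  -84.] F [-0.4  0.6 -0.2] op 0.0003 q [ 50.  11. -49.  30. -21.  19.]
move [-0.006, -0.043, 0.001] [-0.001, 0.0, 0.0] rows>= 0.1 world [0.5078 0.2308 0.0687]
move [-0.006, -0.149, 0.006] [-0.001, 0.0, 0.0] rows>= 0.4 world [0.5234 0.2324 0.0721]
move [-0.006, -0.282, 0.013] [-0.001, 0.0, 0.0] rows>= 0.8 world [0.5428 0.2344 0.0762]
```

Emit:
drive_tool --pt "-0.003 -0.02 0.001 0 0 0" --pt "-0.006 -0.04 0.001 0 0 0" --pt "-0.006 -0.06 0.002 0 0 0" --pt "-0.006 -0.08 0.003 0 0 0" --pt "-0.006 -0.1 0.004 0 0 0" --pt "-0.006 -0.12 0.005 0 0 0" --pt "-0.006 -0.14 0.006 0 0 0"

```text
clock: 4.05
tool_pos: [0.5223, 0.2323, 0.0718]
orientation: [-165.0, 0.0, -84.0]
force: [-0.3, 0.3, -0.1]
opening: 0.0006
```

```bash
cat > look.py <<'E'
from h import *
import sys
from plant import vision
def look(name,l=[],bt=(125,125,255,295),bs=(355,155,485,325),k=3.0):
    im=[]
    for n,b in(('top',bt),('scene',bs)):
        s=vision.snapshot(n);crop(s,*b,k,l,'/tmp/x.png');im.append(cv2.imread('/tmp/x.png'))
        pickle.dump(s,open(n+'_l.pkl','wb'))
    H=max(i.shape[0] for i in im);im=[cv2.copyMakeBorder(i,0,H-i.shape[0],0,0,cv2.BORDER_CONSTANT) for i in im]
    cv2.imwrite('pics/'+name,np.hstack(im))
E
python3 -c "
from look import *
go(cpose(-.02,0,.0055,15),cpose(-.00,0,.0055,15))
look('q1.png')"
```

```text
t 4.05 tcp [0.5223 0.2323 0.0718] rpy [-165.    0.  -84.] F [-0.3  0.3 -0.1] op 0.0006 q [ 48.  13. -46.  27. -23.  23.]
move [0.0, -0.141, 0.007] [-0.001, 0.0, 0.0] rows>= 0.4 world [0.5428 0.2344 0.0762]
move [0.0, -0.274, 0.014] [-0.001, 0.0, 0.0] rows>= 0.8 world [0.5623 0.2365 0.0804]
```

View pics/q1.png

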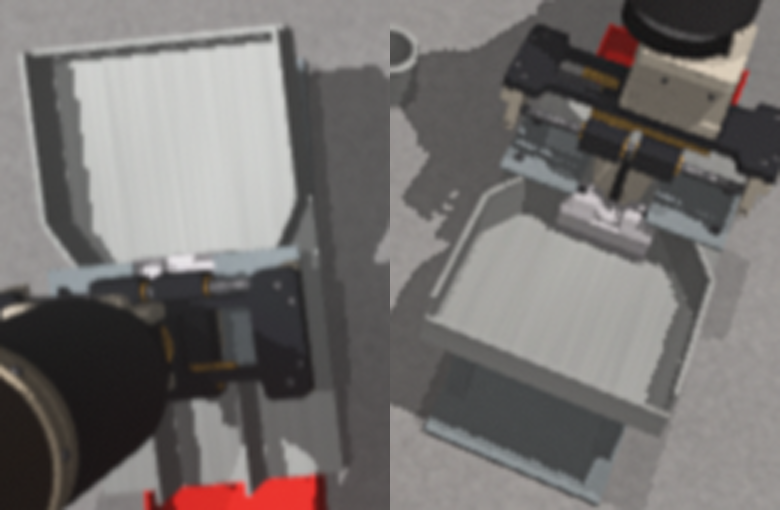

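The block at (605,220) in the scene panel has moved uphill, upright and still square. I'll keep pushing.

Emit:
drive_tool --pt "0 -0.02 0.001 0 0 0" --pt "0 -0.04 0.002 0 0 0" --pt "0 -0.06 0.003 0 0 0" --pt "0 -0.08 0.004 0 0 0" --pt "0 -0.1 0.005 0 0 0" --pt "0 -0.12 0.006 0 0 0" --pt "0 -0.14 0.007 0 0 0" --pt "0 -0.16 0.008 0 0 0"

```text
clock: 4.95
tool_pos: [0.5461, 0.235, 0.0771]
orientation: [-164.9, 0.0, -84.0]
force: [-1.1, 0.1, -2.2]
opening: 0.0003
```

```bash
python3 -c "
from look import *
go(cpose(.0095,0,.0055,15))
look('q2.png')"
```

```text
t 4.95 tcp [0.5461 0.235  0.0771] rpy [-164.9    0.   -84. ] F [-1.1  0.1 -2.2] op 0.0003 q [ 47.  14. -42.  24. -24.  28.]
move [0.002, -0.173, 0.01] [-0.001, 0.001, 0.0] rows>= 0.5 world [0.5715 0.2375 0.0824]
```

View pics/q2.png

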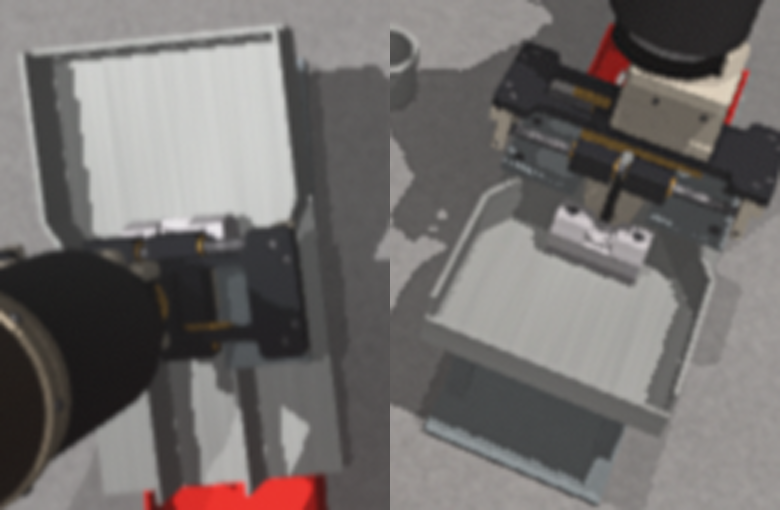

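The block is almost clear, still upright and square. I'll finish the push.

Emit:
drive_tool --pt "0 -0.022 0.001 0 0 0" --pt "0 -0.044 0.002 0 0 0" --pt "0 -0.066 0.003 0 0 0" --pt "0 -0.088 0.004 0 0 0" --pt "0 -0.11 0.006 0 0 0" --pt "0 -0.132 0.008 0 0 0" --pt "0 -0.154 0.009 0 0 0" --pt "0 -0.175 0.01 0 0 0"

```text
clock: 5.85
tool_pos: [0.5723, 0.238, 0.0826]
orientation: [-164.9, 0.1, -84.0]
force: [-1.1, -0.1, -0.8]
opening: 0.0005
```

```bash
python3 -c "
from look import *
go(cpose(.000,0,.0055,15),cpose(-.004,0,.045,15),cpose(-.02,0,.11,15))
look('q3.png')"
```

```text
t 5.85 tcp [0.5723 0.238  0.0826] rpy [-1.649e+02  1.000e-01 -8.400e+01] F [-1.1 -0.1 -0.8] op 0.0005 q [ 45.  16. -38.  22. -26.  32.]
move [0.003, 0.069, -0.003] [-0.001, 0.001, 0.0] rows>= 0.2 world [0.5623 0.2365 0.0804]
move [0.003, 0.082, -0.267] [-0.001, 0.001, 0.0] rows>= 0.8 world [0.5502 0.2352 0.1182]
move [0.003, 0.165, -0.706] [-0.001, 0.001, 0.0] rows>= 2.2 world [0.5212 0.2322 0.1784]
```

View pics/q3.png

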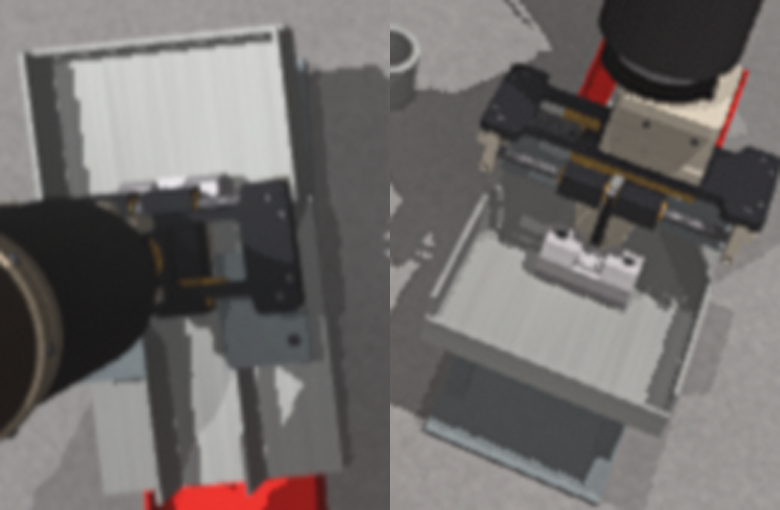

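Emit:
drive_tool --pt "0 0.035 0 0 0 0" --pt "0 0.069 -0.003 0 0 0" --pt "0 0.075 -0.13 0 0 0" --pt "0 0.082 -0.267 0 0 0" --pt "0 0.12 -0.5 0 0 0" --pt "0 0.165 -0.706 0 0 0" --pt "0 0.165 -0.706 0 0 0"

```text
clock: 6.65
tool_pos: [0.5214, 0.234, 0.183]
orientation: [-164.6, 0.3, -83.9]
force: [0.3, 1.1, 0.3]
opening: 0.0004
```

```bash
python3 -c "
from look import *
go(cpose(-.07,0,.13,0))"
```

```text
t 6.65 tcp [0.5214 0.234  0.183 ] rpy [-164.6    0.3  -83.9] F [0.3 1.1 0.3] op 0.0004 q [ 50.   4. -35.  16. -41.  34.]
move [0.011, 0.336, -0.125] [-0.257, 0.006, 0.001] rows>= 1.8 world [0.4684 0.2266 0.1876]
```

Emit:
drive_tool --pt "0.011 0.3 -0.1 -0.257 0 0" --pt "0.011 0.336 -0.125 -0.257 0 0" --pt "0.011 0.336 -0.125 -0.257 0 0" --pt "0.011 0.336 -0.125 -0.257 0 0" --fingers 1

```text
clock: 7.05
tool_pos: [0.4689, 0.2263, 0.1868]
orientation: [-179.9, 0.3, -84.0]
force: [-0.4, -0.4, -0.6]
opening: 0.0266
```

```bash
python3 -c "
from look import *
go(cpose(.032,0,.12,12))
look('q4.png',chl(P)+blkl(chW(P,.032)))
l=[]
look('q5.png')"
```

```text
t 7.05 tcp [0.4689 0.2263 0.1868] rpy [-179.9    0.3  -84. ] F [-0.4 -0.4 -0.6] op 0.0266 q [ 47.   8. -22.  -0. -60.  49.]
move [-0.003, -0.676, -0.081] [0.199, 0.004, -0.001] rows>= 2.0 world [0.5697 0.2373 0.199 ]
```

View pics/q4.png

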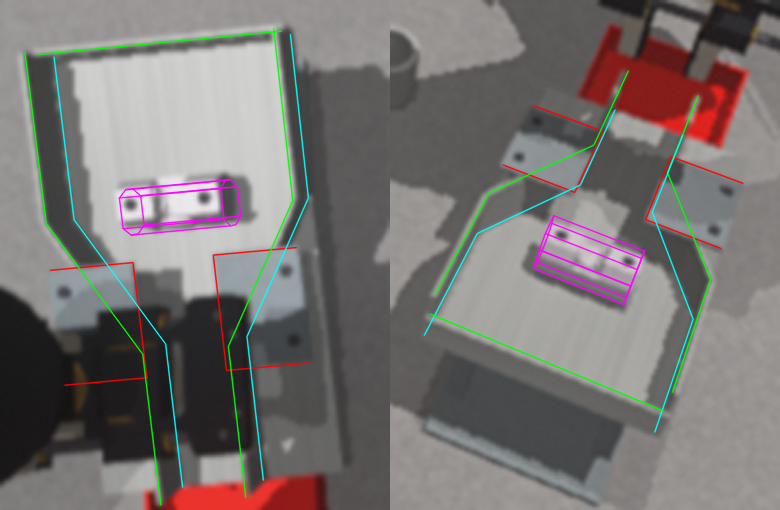

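View pics/q5.png

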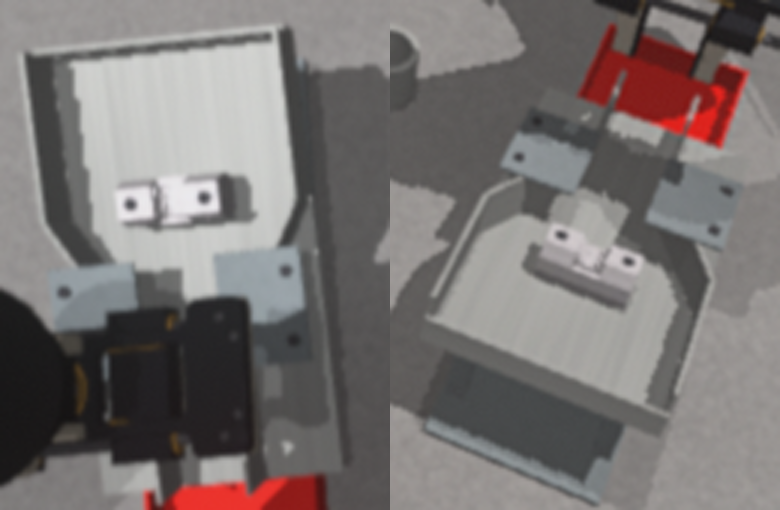

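```bash
python3 -c "
from h import *
T=load('top_l');S=load('scene_l')
g=lambda uv,x0,y0,k:(np.array(uv)+.5)/k-.5+[x0,y0]
a=.0239
hs=np.array([[0,a,.036],[0,-a,.036]])
qt=[g((129,205),125,125,3),g((205,198),125,125,3)]
qs=[g((237,261),355,155,3),g((171,236),355,155,3)]
ft=lambda p:(proj(T,chW(P,*p)(hs))-qt).ravel()
fs=lambda p:(proj(S,chW(P,*p)(hs))-qs).ravel()
for f in(ft,fs,lambda p:np.r_[ft(p),fs(p)]):
    r=least_squares(f,[.03,0,0],x_scale=[.01,.01,.1]);print(r.x,np.degrees(r.x[2]),np.round(r.fun,1))
"
```

```text
[ 0.03653176  0.00221841 -0.00229756] -0.13164057552669822 [ 0.5 -0.1 -0.5  0.1]
[0.038437   0.00142306 0.01702148] 0.9752591229256318 [ 0.1  0.  -0.1 -0. ]
[0.03709745 0.00181017 0.0030523 ] 0.17488392521447724 [ 0.6 -0.3 -0.3 -0.3  0.4 -0.2  0.3 -0.5]
```

```bash
python3 -c "
from look import *
go(cpose(.0362,.0018,.07,12,.2),cpose(.0362,.0018,.005,12,.2))"
```

```text
t 7.25 tcp [0.4677 0.2259 0.1869] rpy [-180.     0.2  -83.9] F [ 0.2  0.5 -0.5] op 0.043 q [ 47.   8. -22.  -0. -60.  49.]
move [-0.014, -0.781, 0.24] [0.2, 0.004, -0.002] rows>= 2.5 world [0.584  0.2406 0.151 ]
move [-0.012, -0.871, 0.664] [0.2, 0.004, -0.002] rows>= 3.3 world [0.5974 0.242  0.0874]
```

Emit:
drive_tool --pt "-0.014 -0.3 0.0 0.1 0 0" --pt "-0.014 -0.6 0.1 0.2 0.004 0" --pt "-0.014 -0.781 0.24 0.2 0.004 0" --pt "-0.014 -0.781 0.24 0.2 0.004 0" --pt "-0.014 -0.781 0.24 0.2 0.004 0" --pt "-0.014 -0.781 0.24 0.2 0.004 0" --pt "-0.014 -0.781 0.24 0.2 0.004 0" --fingers 1

```text
clock: 7.95
tool_pos: [0.5837, 0.2409, 0.152]
orientation: [-167.9, 0.1, -83.9]
force: [-0.6, -0.9, -0.1]
opening: 0.0872
```

```bash
python3 -c "
from look import *
go(cpose(.0362,.0018,.005,12,.2))
look('q6.png')"
```

```text
t 7.95 tcp [0.5837 0.2409 0.152 ] rpy [-1.679e+02  1.000e-01 -8.390e+01] F [-0.6 -0.9 -0.1] op 0.0872 q [ 44.  13. -26.  11. -42.  44.]
move [0.003, 0.001, 0.44] [-0.001, 0.001, -0.002] rows>= 1.3 world [0.5974 0.242  0.0874]
```

View pics/q6.png

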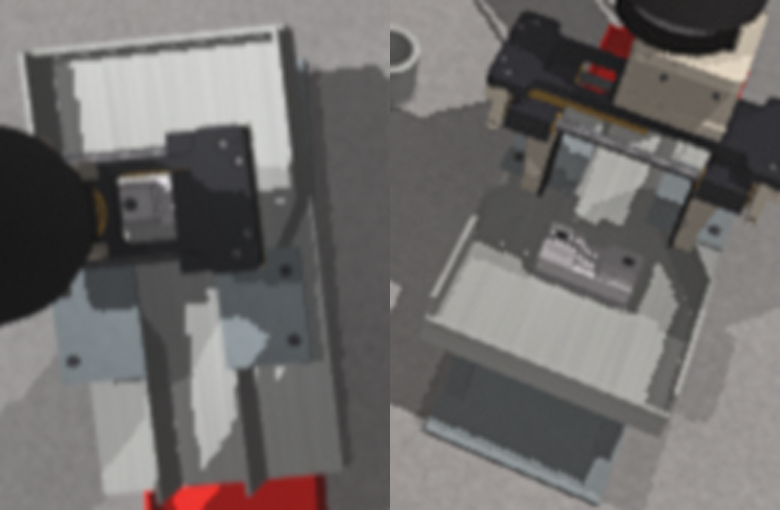

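The open fingers straddle the block symmetrically at (590,260) in the scene panel. I'll go down.

Emit:
drive_tool --pt "0.003 0 0.15 0 0 0" --pt "0.003 0 0.27 0 0 0" --pt "0.003 0 0.36 0 0 0" --pt "0.003 0 0.41 0 0 0" --pt "0.003 0 0.44 0 0 0" --pt "0.003 0 0.44 0 0 0"

```text
clock: 8.65
tool_pos: [0.5976, 0.242, 0.0874]
orientation: [-167.9, 0.1, -83.9]
force: [-0.5, 0.7, 0.4]
opening: 0.0879
```

Emit:
drive_tool --pt "0 0 0 0 0 0" --pt "0 0 0 0 0 0" --pt "0 0 0 0 0 0" --pt "0 0 0 0 0 0" --pt "0 0 0 0 0 0" --pt "0 0 0 0 0 0" --fingers -1

```text
clock: 9.25
tool_pos: [0.5977, 0.2422, 0.0879]
orientation: [-167.9, 0.1, -83.9]
force: [-2.8, 0.0, 5.4]
opening: 0.0656
```

```bash
python3 -c "
from look import *
go(cpose(.0362,.0018,.005,12,.2),cpose(.0362,.0018,.09,12,.2))
look('q7.png')"
```

```text
t 9.25 tcp [0.5977 0.2422 0.0879] rpy [-1.679e+02  1.000e-01 -8.390e+01] F [-2.8  0.   5.4] op 0.0656 q [ 43.  19. -29.  13. -34.  42.]
move [0.001, 0.003, 0.003] [-0.002, 0.001, -0.002] rows>= 0.0 world [0.5974 0.242  0.0874]
move [0.0, 0.002, -0.564] [-0.002, 0.001, -0.002] rows>= 1.7 world [0.5798 0.2401 0.1706]
```

View pics/q7.png

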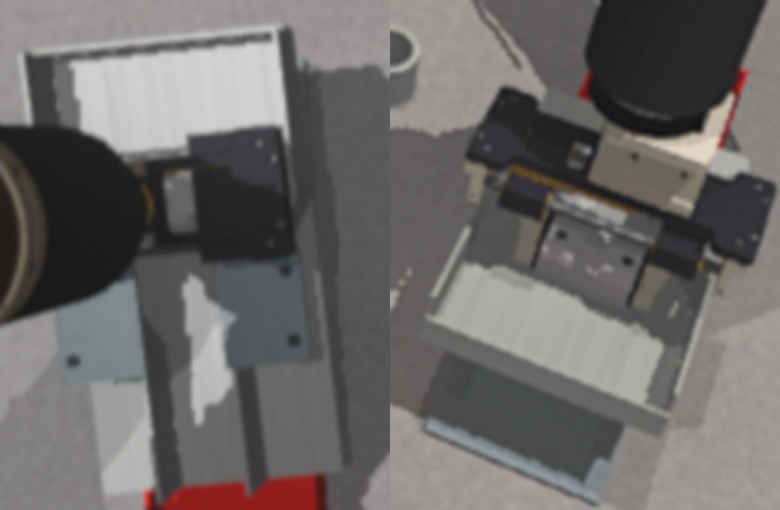

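Emit:
drive_tool --pt "0 0 -0.03 0 0 0" --pt "0 0 -0.1 0 0 0" --pt "0 0 -0.2 0 0 0" --pt "0 0 -0.32 0 0 0" --pt "0 0 -0.45 0 0 0" --pt "0 0 -0.6 0 0 0" --pt "0 0 -0.7 0 0 0" --pt "0 0 -0.7 0 0 0"

```text
clock: 10.15
tool_pos: [0.5764, 0.2405, 0.1936]
orientation: [-167.7, 0.2, -83.9]
force: [-0.7, 0.3, -1.4]
opening: 0.0658
```

```bash
python3 -c "
from look import *
go(vpose(.60,.10,.2,10),vpose(.6209,-.2418,.2,13.9))
look('q8.png')"
```

```text
t 10.15 tcp [0.5764 0.2405 0.1936] rpy [-167.7    0.2  -83.9] F [-0.7  0.3 -1.4] op 0.0658 q [ 45.  10. -23.  10. -47.  45.]
move [0.948, -0.065, -0.033] [-0.205, -0.003, -0.064] rows>= 2.9 world [0.6 0.1 0.2]
move [3.229, 0.036, -0.065] [-0.205, -0.01, -0.129] rows>= 9.7 world [ 0.6209 -0.2418  0.2   ]
```

View pics/q8.png

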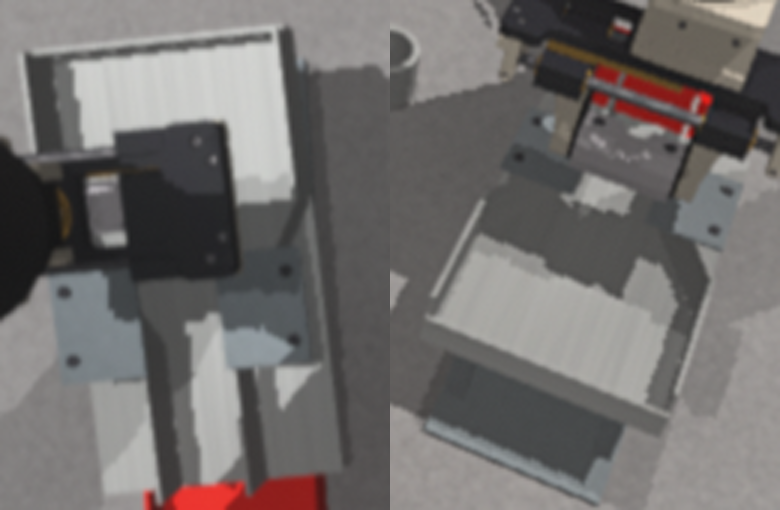

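The block is lifted and gripped squarely. I'll carry it to the rack.

Emit:
drive_tool --pt "0.1 0 -0.03 -0.03 0 0" --pt "0.28 0 -0.03 -0.08 0 -0.02" --pt "0.46 0 -0.03 -0.13 0 -0.04" --pt "0.64 0 -0.03 -0.17 0 -0.06" --pt "0.8 0 -0.03 -0.205 0 -0.08" --pt "0.92 0 -0.03 -0.205 0 -0.1" --pt "0.92 0 -0.03 -0.205 0 -0.1"

```text
clock: 10.95
tool_pos: [0.589, 0.1001, 0.1928]
orientation: [179.6, -0.6, -78.1]
force: [0.4, -0.3, -1.9]
opening: 0.0658
```

```bash
python3 -c "
from look import *
go(vpose(.6209,-.2418,.2,13.9))"
```

```text
t 10.95 tcp [0.589  0.1001 0.1928] rpy [179.6  -0.6 -78.1] F [ 0.4 -0.3 -1.9] op 0.0658 q [ 29.  15. -12.   0. -64.  73.]
move [2.274, 0.263, -0.024] [0.007, -0.009, -0.033] rows>= 6.9 world [ 0.6209 -0.2418  0.2   ]
```

Emit:
drive_tool --pt "0.1 0.01 0 0 0 0" --pt "0.3 0.03 0 0 0 0" --pt "0.52 0.06 0 0 0 0" --pt "0.74 0.09 0 0 0 0" --pt "0.9 0.11 0 0 0 0" --pt "0.98 0.12 0 0 0 0" --pt "0.98 0.12 0 0 0 0"

```text
clock: 11.65
tool_pos: [0.6014, -0.0487, 0.1936]
orientation: [179.5, -0.6, -78.2]
force: [-0.3, 0.6, -2.7]
opening: 0.0657
```

Emit:
drive_tool --pt "0.1 0.01 0 0 0 0" --pt "0.3 0.03 0 0 0 0" --pt "0.52 0.06 0 0 0 0" --pt "0.74 0.09 0 0 0 0" --pt "0.9 0.11 0 0 0 0" --pt "0.98 0.12 0 0 0 0" --pt "0.98 0.12 0 0 0 0"

```text
clock: 12.35
tool_pos: [0.6138, -0.1973, 0.1947]
orientation: [179.5, -0.5, -78.2]
force: [1.3, -0.2, -1.7]
opening: 0.0655
```

```bash
python3 -c "
from look import *
go(vpose(.6209,-.2418,.12,13.9))"
```

```text
t 12.35 tcp [ 0.6138 -0.1973  0.1947] rpy [179.5  -0.5 -78.2] F [ 1.3 -0.2 -1.7] op 0.0655 q [ -0.  19.  -6.   1. -65. 102.]
move [0.296, 0.01, 0.501] [0.009, -0.009, -0.036] rows>= 1.7 world [ 0.6209 -0.2418  0.12  ]
```

Emit:
drive_tool --pt "0.1 0 0.1 0 0 0" --pt "0.2 0.01 0.3 0.009 -0.009 -0.02" --pt "0.296 0.01 0.5 0.009 -0.009 -0.036" --pt "0.296 0.01 0.6 0.009 -0.009 -0.036" --pt "0.296 0.01 0.65 0.009 -0.009 -0.036" --pt "0.296 0.01 0.65 0.009 -0.009 -0.036"

```text
clock: 12.95
tool_pos: [0.6204, -0.2413, 0.0966]
orientation: [179.9, 0.0, -76.1]
force: [0.1, 0.3, -1.7]
opening: 0.0658
```

```bash
python3 -c "
from look import *
from plant import sensors
go(vpose(.6209,-.2418,.097,13.9))
o=sensors.get_obs();p0=o['tool_pos'];R0=Ro.from_euler('xyz',o['orientation'],degrees=True).as_matrix()
W=lambda l:p0+(l*[1,1,1]-[0,0,.005])[:,[1,0,2]]*[-1,-1,-1]@R0.T
look('r1.png',[],(380,140,470,240),(190,120,290,230),4)
look('r2.png',blkl(W),(380,140,470,240),(190,120,290,230),4)
"
```

```text
t 12.95 tcp [ 0.6204 -0.2413  0.0966] rpy [179.9   0.  -76.1] F [ 0.1  0.3 -1.7] op 0.0658 q [ -5.  26. -10.  -0. -55. 108.]
move [0.004, -0.003, -0.003] [0.001, 0.001, 0.001] rows>= 0.0 world [ 0.6209 -0.2418  0.097 ]
```

View pics/r1.png

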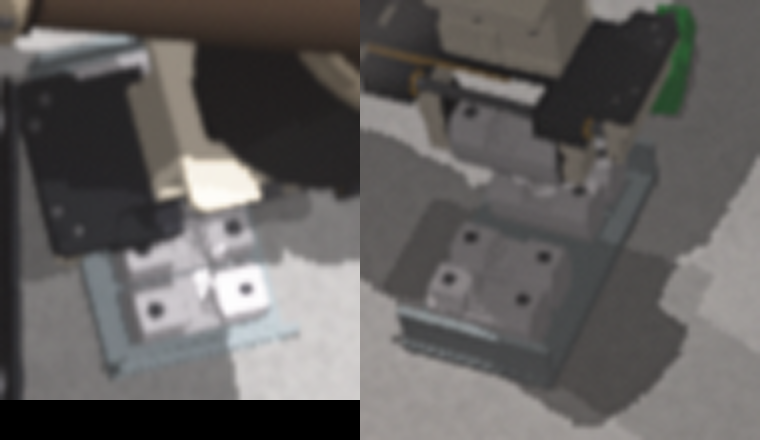

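View pics/r2.png

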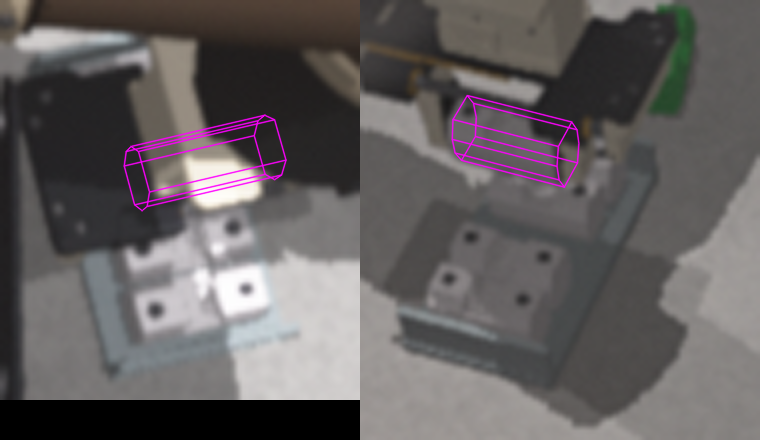

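```bash
python3 -c "
from h import *
from plant import sensors
o=sensors.get_obs();p0=o['tool_pos'];R0=Ro.from_euler('xyz',o['orientation'],degrees=True).as_matrix()
W=lambda l:p0+(l*[1,1,1]-[0,0,.005])[:,[1,0,2]]*[-1,-1,-1]@R0.T
S=load('scene_l')
crop(S,200,130,255,185,7,[],'/tmp/a.png');crop(S,200,130,255,185,7,[(a,(255,0,255)) for a,c in blkl(W)],'/tmp/b.png')
cv2.imwrite('pics/r3.png',np.clip(1.6*np.hstack([cv2.imread('/tmp/a.png'),cv2.imread('/tmp/b.png')]).astype(float),0,255))
"
```

```text
[ WARN:0@0.702] global loadsave.cpp:1063 imwrite_ Unsupported depth image for selected encoder is fallbacked to CV_8U.
```

View pics/r3.png

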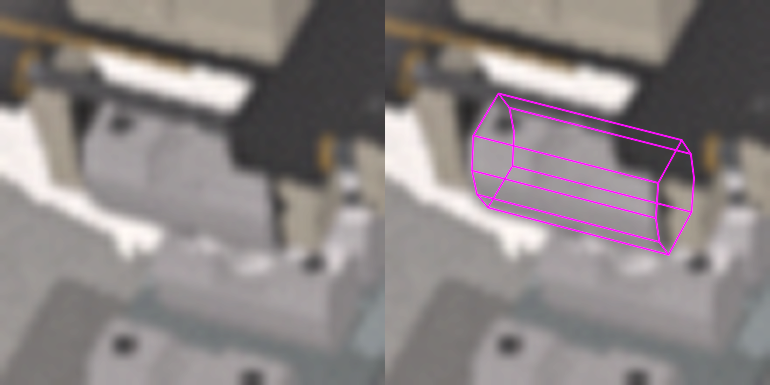

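Emit:
drive_tool --pt "0.004 -0.003 0.08 0 0 0" --pt "0.004 -0.003 0.18 0 0 0" --pt "0.004 -0.003 0.27 0 0 0" --pt "0.004 -0.003 0.33 0 0 0" --pt "0.004 -0.003 0.36 0 0 0" --pt "0.004 -0.003 0.36 0 0 0"

```text
clock: 13.75
tool_pos: [0.622, -0.2422, 0.044]
orientation: [-179.9, -0.0, -76.0]
force: [-0.6, 0.1, -1.5]
opening: 0.0657
```

```bash
python3 -c "
from look import *
go(vpose(.6209,-.2418,.0135,13.9))
look('r4.png',[],(380,140,470,240),(190,120,290,230),4)
s=load('scene_l');crop(s,195,140,275,220,7,[],'pics/r5.png')
"
```

```text
t 13.75 tcp [ 0.622  -0.2422  0.044 ] rpy [-179.9   -0.   -76. ] F [-0.6  0.1 -1.5] op 0.0657 q [ -5.  29. -12.   0. -49. 109.]
move [-0.004, 0.006, 0.203] [-0.001, -0.0, 0.001] rows>= 0.6 world [ 0.6209 -0.2418  0.0135]
```

View pics/r5.png

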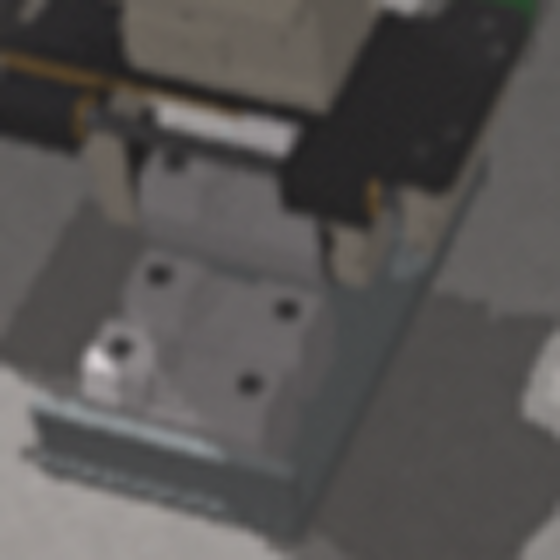

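The held block sits over the gap in line with its neighbours, and there's no contact yet. I'll press it down slowly.

Emit:
drive_tool --pt "-0.004 0.006 0.014 0 0 0" --pt "-0.004 0.006 0.028 0 0 0" --pt "-0.004 0.006 0.042 0 0 0" --pt "-0.004 0.006 0.056 0 0 0" --pt "-0.004 0.006 0.07 0 0 0" --pt "-0.004 0.006 0.084 0 0 0" --pt "-0.004 0.006 0.098 0 0 0" --pt "-0.004 0.006 0.112 0 0 0"

```text
clock: 14.65
tool_pos: [0.6217, -0.242, 0.0283]
orientation: [-179.8, -0.1, -76.0]
force: [-0.8, 0.3, -1.7]
opening: 0.0659
```

```bash
python3 -c "
from look import *
go(vpose(.6209,-.2418,.0135,13.9))
look('r6.png',[],(380,140,470,240),(195,140,275,220),4)
s=load('scene_l');crop(s,195,140,275,220,7,[],'pics/r7.png')
"
```

```text
t 14.65 tcp [ 0.6217 -0.242   0.0283] rpy [-1.798e+02 -1.000e-01 -7.600e+01] F [-0.8  0.3 -1.7] op 0.0659 q [ -5.  30. -13.   0. -47. 109.]
move [-0.003, 0.005, 0.098] [-0.003, -0.001, 0.001] rows>= 0.3 world [ 0.6209 -0.2418  0.0135]
```

View pics/r7.png

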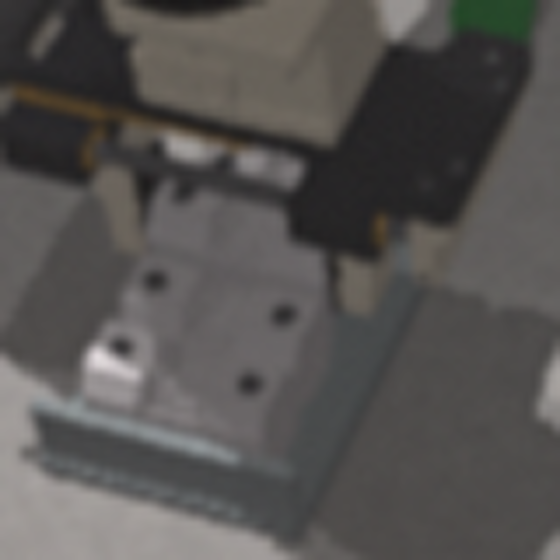

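Emit:
drive_tool --pt "0 0.003 0.013 0 0 0" --pt "0 0.003 0.026 0 0 0" --pt "0 0.003 0.039 0 0 0" --pt "0 0.003 0.052 0 0 0" --pt "0 0.003 0.065 0 0 0" --pt "0 0.003 0.077 0 0 0" --pt "0 0.003 0.089 0 0 0" --pt "0 0.003 0.098 0 0 0"

```text
clock: 15.55
tool_pos: [0.6213, -0.2421, 0.0134]
orientation: [-179.9, -0.1, -76.0]
force: [-1.9, 1.0, 10.7]
opening: 0.0655
```

```bash
python3 -c "
from look import *
go(vpose(.6209,-.2418,.0135,13.9))
look('r8.png',[],(380,140,470,240),(195,140,275,220),4)
s=load('scene_l');crop(s,195,140,275,220,7,[],'pics/r9.png')
"
```

```text
t 15.55 tcp [ 0.6213 -0.2421  0.0134] rpy [-1.799e+02 -1.000e-01 -7.600e+01] F [-1.9  1.  10.7] op 0.0655 q [ -5.  31. -14.   0. -45. 109.]
move [-0.002, 0.002, -0.001] [-0.002, -0.001, 0.001] rows>= 0.0 world [ 0.6209 -0.2418  0.0135]
```

View pics/r9.png

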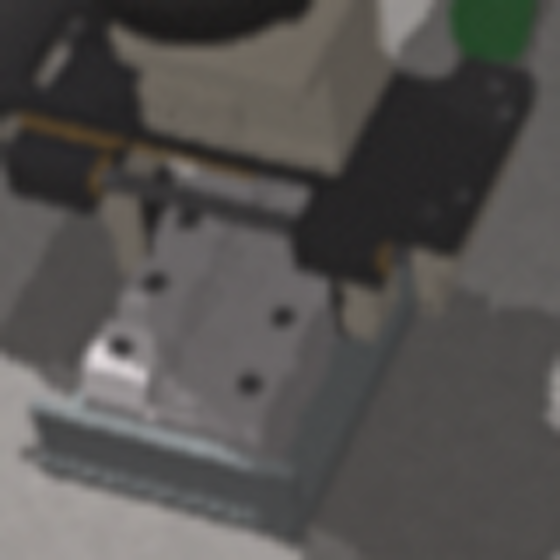

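Emit:
drive_tool --pt "0 0 0.005 0 0 0" --pt "0 0 0.01 0 0 0" --pt "0 0 0.01 0 0 0"

```text
clock: 15.95
tool_pos: [0.6216, -0.2422, 0.0134]
orientation: [-179.8, -0.1, -76.0]
force: [-2.7, 1.5, 9.5]
opening: 0.0658
```

Emit:
drive_tool --pt "0 0 0 0 0 0" --pt "0 0 0 0 0 0" --pt "0 0 0 0 0 0" --pt "0 0 0 0 0 0" --fingers 1

```text
clock: 16.35
tool_pos: [0.6215, -0.2422, 0.0132]
orientation: [-179.8, -0.1, -76.0]
force: [0.2, 0.3, -1.1]
opening: 0.0864
```

Emit:
drive_tool --pt "0 0 -0.05 0 0 0" --pt "0 0 -0.15 0 0 0" --pt "0 0 -0.3 0 0 0" --pt "0 0 -0.5 0 0 0" --pt "0 0 -0.75 0 0 0" --pt "0 0 -0.9 0 0 0"

```text
clock: 16.95
tool_pos: [0.6223, -0.2426, 0.153]
orientation: [-179.6, -0.2, -76.0]
force: [-0.2, -0.5, -0.3]
opening: 0.0875
```

Emit:
drive_tool --pt "-0.3 0.1 -0.1 0 0 0" --pt "-0.6 0.3 -0.1 0 0 0" --pt "-0.9 0.5 -0.1 0 0 0" --pt "-0.95 0.6 -0.1 0 0 0" --pt "-0.95 0.6 -0.1 0 0 0" --fingers -1

```text
clock: 17.45
tool_pos: [0.4979, -0.1248, 0.1688]
orientation: [-179.5, -0.2, -75.9]
force: [1.5, 0.1, -0.1]
opening: 0.0531
```

```bash
python3 -c "
from look import *
look('s1.png',[],(380,135,460,245),(190,135,280,225),4.6)
T=load('top_l');S=load('scene_l')
crop(T,380,140,460,240,6,[],'pics/s2.png');crop(S,195,140,275,220,7.5,[],'pics/s3.png')
"
```

```text
(no output)
```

View pics/s2.png

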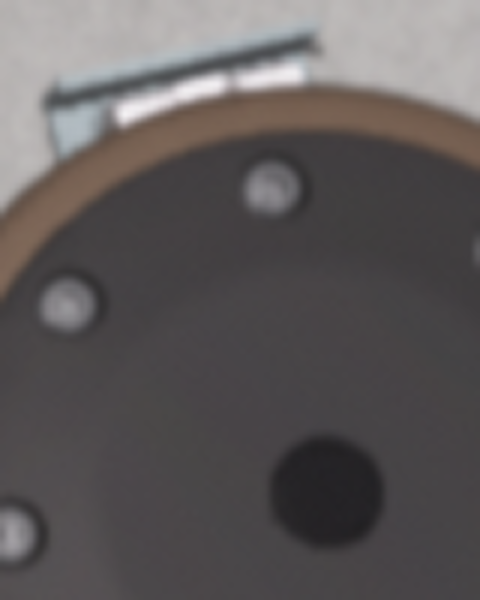

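View pics/s3.png

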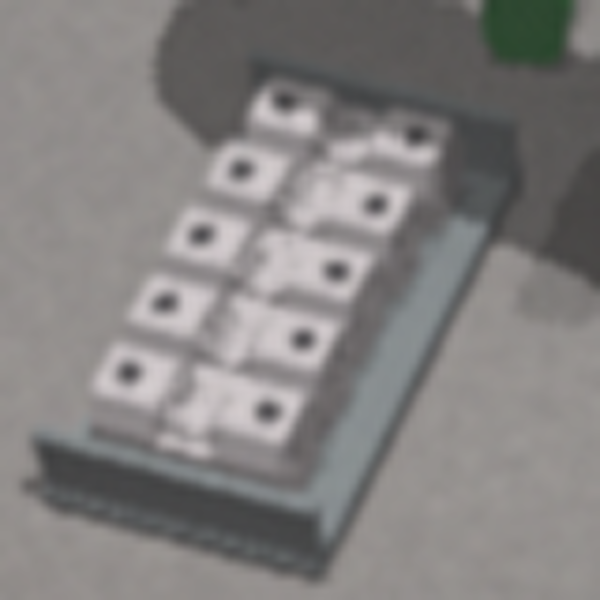

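In the scene crop the five blocks stand evenly, with the new one's holes at (201,236) and (337,271). The arm hides the top view, so I'll clear it to check seating.

Emit:
drive_tool --pt "-0.4 0 -0.1 0 0 0" --pt "-0.7 0 -0.1 0 0 0" --pt "-0.95 0 -0.1 0 0 0" --pt "-0.95 0 -0.1 0 0 0" --pt "-0.95 0 -0.1 0 0 0"

```text
clock: 18.05
tool_pos: [0.4669, 0.0134, 0.1836]
orientation: [-179.4, -0.3, -75.8]
force: [-0.2, 1.4, 0.3]
opening: 0.0052
```

Emit:
drive_tool --pt "-0.3 0 0 0 0 0" --pt "-0.6 0 0 0 0 0" --pt "-0.9 0 0 0 0 0" --pt "-0.95 0 0 0 0 0"

```text
clock: 18.45
tool_pos: [0.4325, 0.1539, 0.1832]
orientation: [-179.3, -0.3, -75.7]
force: [0.2, -0.7, -0.6]
opening: 0.0009
```

```bash
python3 -c "
from look import *
look('s4.png',[],(380,135,460,245),(190,135,280,225),4.6)
T=load('top_l');S=load('scene_l')
cv2.imwrite('pics/top_f.png',T['pixels'][:,:,::-1]);cv2.imwrite('pics/scene_f.png',S['pixels'][:,:,::-1])
crop(T,380,140,460,240,6,[],'pics/s5.png');crop(S,195,140,275,220,7.5,[],'pics/s6.png')
"
```

```text
(no output)
```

View pics/s5.png

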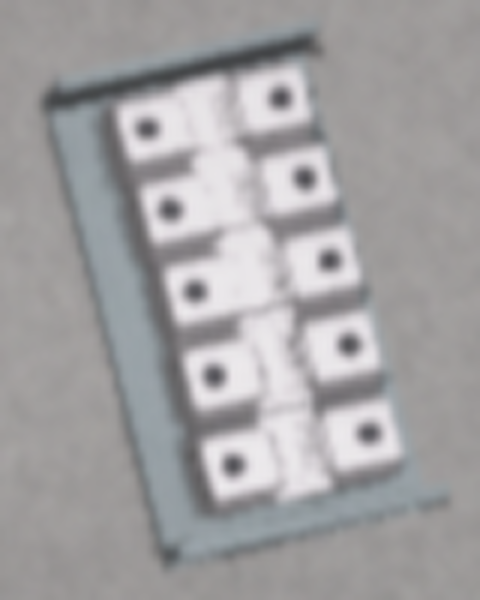

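View pics/top_f.png

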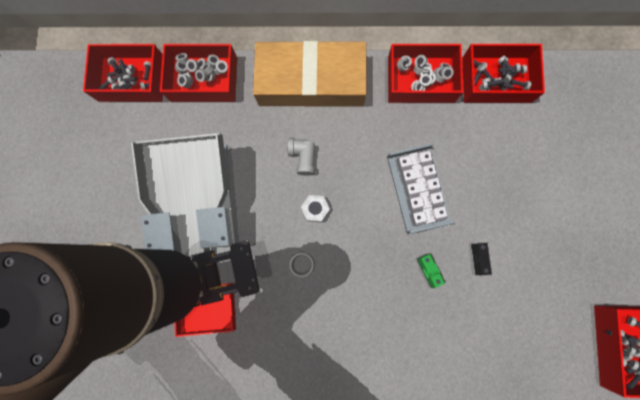

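Run:
```python
from h import *
T=load('top_l');S=load('scene_l')
g=lambda uv,x0,y0,k:(np.array(uv)+.5)/k-.5+[x0,y0]
def cen(s,x0,y0,k,pts):
    im=cv2.cvtColor(cv2.resize(s['pixels'][y0:y0+100,x0:x0+80],None,fx=k,fy=k,interpolation=cv2.INTER_CUBIC),cv2.COLOR_RGB2GRAY).astype(float);o=[]
    for u,v in pts:
        for _ in range(3):
            r=int(2.4*k);u0,v0=int(round(u)),int(round(v));w=im[v0-r:v0+r+1,u0-r:u0+r+1];w=np.clip(np.median(w)-15-w,0,None)
            yy,xx=np.mgrid[-r:r+1,-r:r+1];u=u0+(w*xx).sum()/w.sum();v=v0+(w*yy).sum()/w.sum()
        o.append(g((u,v),x0,y0,k))
    return o
t=[(147,128),(281,98),(170,210),(304,178),(195,291),(330,261),(214,376),(348,345),(232,465),(369,432)]
s=[(267,411),(128,373),(302,340),(164,303),(337,271),(201,236),(375,205),(241,170),(414,137),(284,104)]
a=cen(T,380,140,6,t);b=cen(S,195,140,7.5,s)
X=[]
for i in range(10):
    f=lambda p:np.r_[proj(T,p)[0]-a[i],proj(S,p)[0]-b[i]]
    X.append(least_squares(f,[.62,-.24,.044],x_scale=.01).x)
X=np.array(X);c,sn=np.cos(np.radians(13.9)),np.sin(np.radians(13.9))
d=X[:,:2]-[.6209,-.2418]
for i in range(5):
    m=d[2*i:2*i+2].mean(0);e=X[2*i]-X[2*i+1]
    print('block',i,'rack x %.1f y %.1f'%(1e3*(c*m[0]+sn*m[1]),1e3*(-sn*m[0]+c*m[1])),'yaw %.1f'%np.degrees(np.arctan2(-e[0],e[1])),'z',np.round(1e3*X[2*i:2*i+2,2],1))
```

```text
block 0 rack x 61.3 y 0.3 yaw 13.7 z [42.8 43.1]
block 1 rack x 31.4 y -0.4 yaw 13.9 z [43.2 43.1]
block 2 rack x 1.3 y -1.4 yaw 13.7 z [42.7 42.9]
block 3 rack x -29.0 y -0.2 yaw 13.9 z [42.9 42.6]
block 4 rack x -60.5 y 1.4 yaw 14.0 z [42.9 42.9]
```

View pics/s6.png

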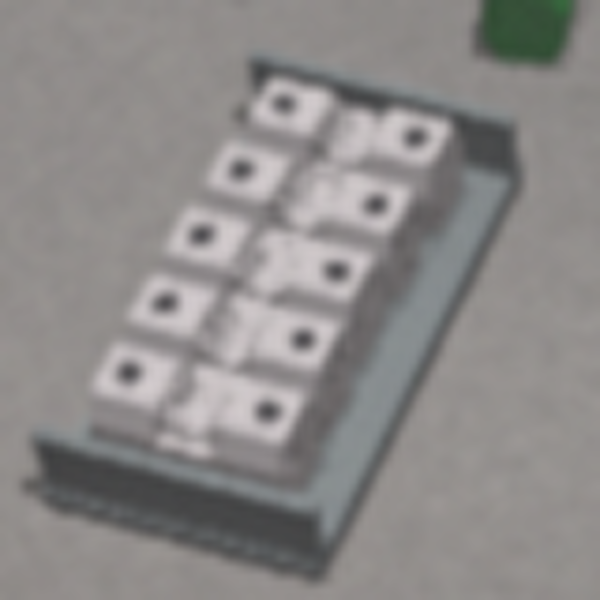

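```bash
python3 -c "
from plant import ticket,sensors
print(sensors.get_obs()['force']);print(ticket.close_job())"
```

```text
[-0.57243861 -0.30208214 -0.53342423]
the job is handed in; nothing more can be done
None
```

The stray block is out of the chute and pressed into the gap in the rack, and I handed the job in at about 18.5 s of the 72 s allowed. I pushed it up the floor with the closed fingers until it was clear of the cover. I then gripped it by its ends, lifted it out, pressed it down between row2 and row3, and moved the arm clear.

**Last checks, from both cameras:**
- **Seating:** the five block tops agree to about 0.6 mm in height, so the new block is fully down. They all measure about 1 mm below nominal, which is within the camera calibration.
- **Squareness and spacing:** the yaws agree to 0.3°. The new block stands about 30 mm from each neighbour, so it touches or nearly touches both.
- **Line of the row:** the new block sits about 1 mm off its neighbours across the row, which is near the measuring error.
- **Surroundings:** the loose fittings and the black and green look-alikes look unmoved. The highest force I read was about 11 N, while pressing the block in.

**What didn't go to plan:**
- **Arm limit:** my first push pose, leaning 20°, ran the elbow joint to the end of its range. The tool stopped about 5 mm sideways and 7 mm too high in the slot, with no contact force. I reduced the lean to 15° before pushing.
- **Camera disagreement:** the two cameras disagreed by 2–3 mm on the chute and about 1 mm on the rack.

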